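Find the balance point of a loaded instrument case

ROBOT

A 7-joint arm with a two-finger parallel gripper is mounted at the origin on the work surface. World frame = base frame: x ahead of the robot, y to its left, z up, the work surface at z = 0. Lengths are in m, angles in rad, forces in N, time in s.
With the tool pointing down it reaches from about 0.35 to 0.9 m from the base axis. Payload 8.1 kg.
Tool frame: the origin (TCP) lies at the very end of the fingers, on their centre line; the grasp point (between the pads) lies 19 mm behind it (arm.grasp_offset is the distance from the TCP to the grasp point, in m); z points along the fingers, y is the direction in which the jaws open and shut (so a half turn about z gives the same grasp; the last joint's range is limited). The gripper opens to 92 mm and grips with 3 to 60 N. Pads are 19 mm wide; open, the fingers measure 130 mm over their backs; the gripper's body (75 mm by 190 mm) begins 47 mm behind the grasp point.
Start: joints at [-1.3, 0.434, 0.025, 1.573, -0.012, 1.134, -0.075], TCP at [0.228, 0.582, 0.227] pointing down, gripper open.
Joint ranges: [-2.62, 2.62], [-0.44, 2.09], [-1.27, 1.32], [0.08, 2.57], [-1.32, 4.46], [0.12, 2], [-2.74, 2.74]. Speed limits (rad/s): [2.22, 2.22, 3.01, 3.01, 3.14, 3.14, 3.14].

INTERFACE

Orientations are given as a rotation vector (axis times angle).
In Python, from cell import arm, eyes, workorder gives the robot as it stands.
- The arm moves only by the shell command python3 -m inch 'ROWS' [FORCE]. ROWS is JSON, a list that holds one entry, the list of rows, each a list of 5 numbers: the closure, from 0 (fully open) to 1 (shut), then the shift along the tool's x, y, z in mm, then the turn about the tool's z in degrees. A call has 1 to 12 rows; each row shifts and turns the pose as measured when the row begins, along the tool's axes as they then stand; what a row does not reach is not made up. A row lasts 1/10 s, in which the tool goes at most 50 mm and 8.59 degrees, less where a joint would pass 70% of its speed; a pose out of reach is approached as far as the arm can. A call with a gripper value outside its range is refused whole. The fingers move at their own pace and stop on an object; FORCE is the grip in N (left out, the last holds). Time passes only in rows, so rows that do not move let the fingers close. It gives the time, the measured TCP pose, the force and the opening at its end, in the units of the state.
- arm.observe(): the state, without advancing time (a new reading comes with each control period).
- eyes.get_image(name): name is "side" or "top" or "wrist"; returns a dict with "frame" (420x560x3 uint8, blue, green, red), "intrinsics" (3x3 intrinsics, pixels), "rvec" (rotation vector, rad) and "tvec" (3), from world to camera coordinates, as OpenCV has them; the wrist camera has in their place "T_tool_cam" (4x4, takes a point from camera to tool coordinates, whose origin is the TCP and whose axes are the flange's). Camera axes: x right, y down, z forward; pixel columns grow to the right and rows downward; lengths in m; the calibration is good to about 2 mm. A picture is of the moment at which its call begins: read the wrist's pose just before it. There is no depth.
- workorder.sign_off(): hands the job in, once; it reports no verdict.
The state is a dict: "clock": time; "joints": joint angles; "dq": joint speeds; "joint_efforts": joint torques, N m; "position": TCP position; "ee_rot": TCP orientation; "force": force on the tool from outside, world axes, zero at the start; "ft_torque": the same for the moment, N m; "width": opening from 0.0 (shut) to 1.0 (fully open).
Only numpy, scipy, OpenCV 4.12 (cv2) and the standard library are available. Lean on these libraries where they do the work, as an engineer would, in place of code of your own. Each camera call takes 0.05 s, during which the arm holds its last target.

TASK

The closed steel instrument case leans over the half-round rest with one end down on the bench, and before it is fitted to a single-post arm we need its balance point. Slide it along over the crown of the rest, without lifting it off, until it balances there level by itself, square across the rest, with both ends clear of the bench, and leave it at rest. Its contents are packed unevenly, so do not expect it to balance at its middle; leave all the other things where they are.

Things in the scene. Friction and masses are not known exactly. Their poses are not given: they have to be found in the camera images.
- case: closed flat steel case, 200 long x 90 wide x 26 mm thick, about 0.7 kg, slotted lid, smooth flat underside; too wide to grip across. Origin: centre of its underside; x along its length, y across, z out of its lid. At the start its +x end is down on the bench. Its centre of mass lies on its centre line, 13 mm above its underside, up to about 28 mm from the middle towards either end (not known)
- case_center (a point): the middle of the case, half way up its thickness
- end_a (a point): middle of the lower edge of the case's +x end face (100 mm from its middle)
- end_b (a point): middle of the lower edge of the case's -x end face
- rest: fixed grey half-round rest: the upper part of a lying cylinder of radius 60 mm whose axis runs 25 mm below the bench, so it is 35 mm high, 109 mm across at its foot, 130 mm long. Origin: on the bench under the middle of the crown; y along the crown line, x level across it (towards the end of the case that is down at the start), z up
- rest_crown (a point): middle of the crown line, 35 mm above the bench
- jar: Bystander, to be left where it is: amber jar with a black cap, 52 mm across, 62 mm high. Origin: centre of its underside
- foam_block: Bystander, to be left where it is: grey foam block 55 x 60 x 50 mm with two fine points in its top. Origin: centre of its underside
- syringe: Bystander, to be left where it is: white plastic syringe about 140 mm long, lying flat. Origin: centre of its underside
- cassette: Bystander, to be left where it is: open shallow steel tray 150 x 75 x 18 mm with instruments in it. Origin: centre of its underside
- handpiece: Bystander, to be left where it is: metal dental handpiece 170 mm long, lying flat. Origin: centre of its underside
- beaker: Bystander, to be left where it is: white cup 70 mm across, 75 mm high. Origin: centre of its underside

How it is judged:
At the end, for the whole second after the job is handed in: The case rests on the rest alone, level within 5.7 degrees, its length square to the crown line within 12.5 degrees, both ends more than 20 mm above the bench, at rest (under 20 mm/s and 0.15 rad/s) (angle between case's own z axis and vertical below 0.1 rad and angle between the x axis of case and the x axis of rest, either way round below 0.22 rad and height (world z) of each of end_a, end_b above 0.02 m and contact force between case and rest above 1 N and linear speed of case below 0.02 m/s and angular speed of case below 0.15 rad/s); the robot touches nothing.
It fails at once if the case is lifted off the rest (its middle more than 85 mm above the bench) (height (world z) of case_center above 0.085 m).
It fails at once if a bystander is pushed more than 30 mm from its place (distance of any of jar, foam_block, syringe, cassette, handpiece, beaker from where it was at the start of the episode above 0.03 m).
It also fails if it takes over 61 s, if anything falls off the work surface, if the arm or the gripper's body presses on something with over 40 N, if the wrist force passes 120 N, or if a joint passes its speed limit or range.

## Working session

There is one attempt and no reset: what is moved stays moved. The work goes in short steps, Python scripts to look and compute and a shell command to move; the robot and the scene stay as the last step left them, time stands still between calls to the robot, and variables do not carry over. Pictures are saved under pics/ and viewed, and the job is handed in when it is done.

```bash
ls; mkdir -p pics; python3 - <<'E'
from cell import arm, eyes, workorder
import cv2
s=arm.observe()
for k in s: print(k,s[k])
for n in ["side","top","wrist"]:
    d=eyes.get_image(n); cv2.imwrite(f"pics/{n}0.png",d["frame"])
    print(n,{k:v for k,v in d.items() if k!="frame"})
E
```

```text
pics
clock 0.0
joints [-1.29960361  0.43524427  0.02493917  1.57410477 -0.01158716  1.13401921
 -0.07510982]
dq [-0.00014215  0.00027716  0.00082732 -0.0007599  -0.0016761  -0.00034914
 -0.00092072]
joint_efforts [-9.82445817e-04 -6.67833281e+01  9.84540246e-01 -3.14470375e+01
 -6.05237042e-02  4.28565522e-02  1.52457610e-04]
position [0.22806592 0.58133708 0.22592841]
ee_rot [-5.83777492e-01 -3.08671375e+00  2.54953145e-03]
force [-0.11673971  0.65462252 -1.03788451]
ft_torque [-0.02212272  0.02754333  0.02683714]
width 1.0024884220987131
side {'intrinsics': array([[503.19283078,   0.        , 278.87841474],
       [  0.        , 503.19283078, 213.75939067],
       [  0.        ,   0.        ,   1.        ]]), 'rvec': array([ 2.06510538, -0.71307719,  0.3547546 ]), 'tvec': array([-0.43713782,  0.24688828,  1.02092627])}
top {'intrinsics': array([[446.07082372,   0.        , 280.31169754],
       [  0.        , 446.07082372, 208.21249185],
       [  0.        ,   0.        ,   1.        ]]), 'rvec': array([ 2.16107964, -2.10519324,  0.14496988]), 'tvec': array([-0.02744479,  0.54166597,  1.03313302])}
wrist {'intrinsics': array([[370.04381446,   0.        , 279.27843907],
       [  0.        , 370.04381446, 215.35492146],
       [  0.        ,   0.        ,   1.        ]]), 'T_tool_cam': array([[-1.41757485e-03, -9.64490486e-01, -2.64113790e-01,
         7.08612510e-02],
       [ 9.99998448e-01, -1.09101333e-03, -1.38311851e-03,
         1.79652924e-04],
       [ 1.04585298e-03, -2.64115340e-01,  9.64490536e-01,
        -1.57779086e-01],
       [ 0.00000000e+00,  0.00000000e+00,  0.00000000e+00,
         1.00000000e+00]])}
```

View pics/side0.png

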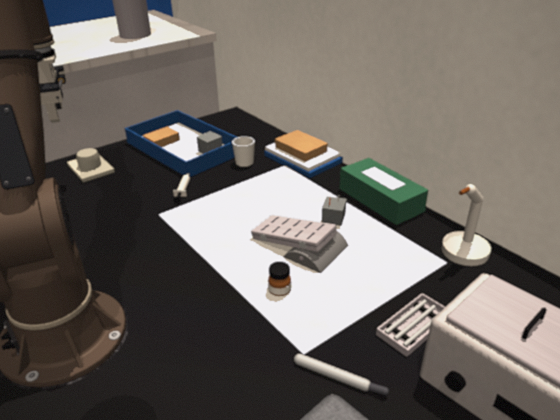

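View pics/top0.png

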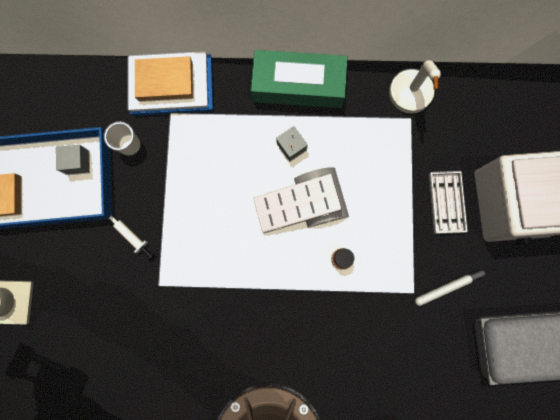

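View pics/wrist0.png

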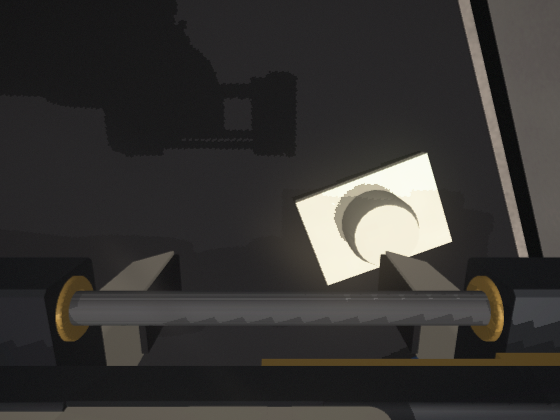

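```bash
python3 - <<'E'
import cv2
a=cv2.imread("pics/side0.png")[170:310,220:370]; cv2.imwrite("pics/s0z.png",cv2.resize(a,None,fx=4,fy=4,interpolation=cv2.INTER_CUBIC))
a=cv2.imread("pics/top0.png")[110:280,230:380]; cv2.imwrite("pics/t0z.png",cv2.resize(a,None,fx=3.5,fy=3.5,interpolation=cv2.INTER_CUBIC))
E
```

```text
(no output)
```

View pics/s0z.png

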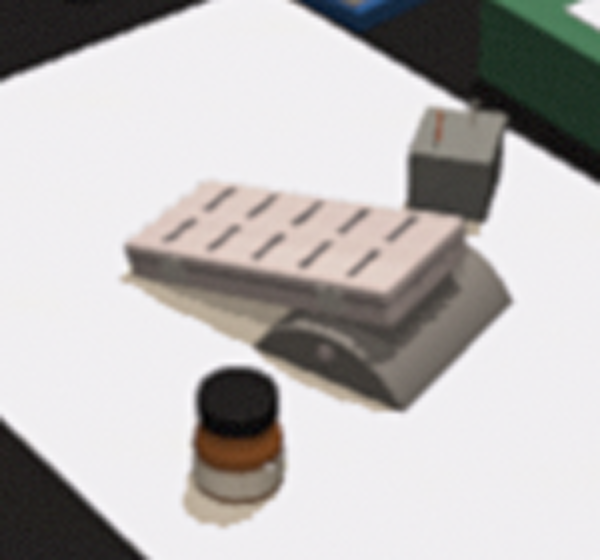

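View pics/t0z.png

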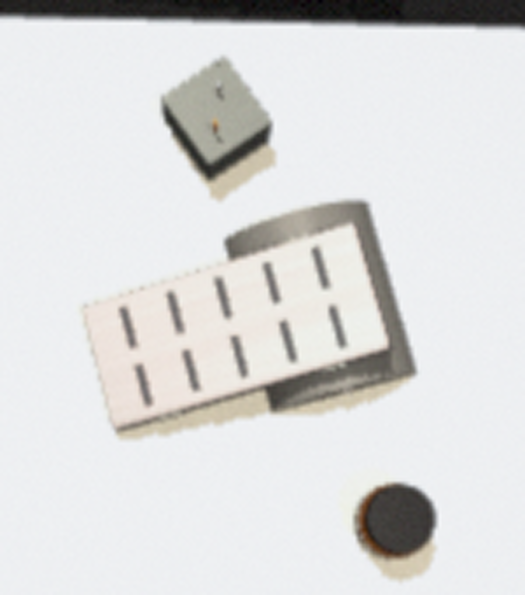

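```bash
cat > h.py <<'E'
import numpy as np,cv2
from cell import arm,eyes
from scipy.spatial.transform import Rotation as Ro
def P(d):
    R=cv2.Rodrigues(d["rvec"])[0]; return d["intrinsics"]@np.c_[R,d["tvec"]]
def tri(ds,dt,ps,pt):
    X=cv2.triangulatePoints(P(ds),P(dt),np.array(ps,float).T,np.array(pt,float).T); return (X[:3]/X[3]).T
def plane(d,p,z):
    K=d["intrinsics"];R=cv2.Rodrigues(d["rvec"])[0];c=-R.T@d["tvec"]
    r=R.T@np.linalg.inv(K)@np.array([p[0],p[1],1.]);return c+r*(z-c[2])/r[2]
def snap(n,f,box=None,k=1):
    d=eyes.get_image(n);a=d["frame"]
    if box: a=cv2.resize(a[box[1]:box[3],box[0]:box[2]],None,fx=k,fy=k,interpolation=cv2.INTER_CUBIC)
    cv2.imwrite("pics/"+f,a);return d
E
python3 - <<'E'
from h import *
np.set_printoptions(precision=4,suppress=True)
ds=eyes.get_image("side");dt=eyes.get_image("top")
t=np.array([(83,305),(117,428),(388,348),(354,222)])/3.5+[230,110]
s=np.array([(210,182),(130,245),(388,298),(465,235)])/4+[220,170]
X=tri(ds,dt,s,t);print(X)
for i in range(4): print(np.linalg.norm(X[i]-X[(i+1)%4]))
# rest outline corners: foot right side on bench, crown ends
for p in [(368,203),(414,375)]: print("restfoot-",plane(dt,np.array(p)/3.5+[230,110],0))
print("foot+",plane(dt,np.array((227,240))/3.5+[230,110],0), plane(dt,np.array((270,410))/3.5+[230,110],0))
for p in [(512,298),(404,408),(255,345)]: print("side foot",plane(ds,np.array(p)/4+[220,170],0))
print("jar",plane(dt,np.array((397,520))/3.5+[230,110],.062),"foam",plane(dt,np.array((218,113))/3.5+[230,110],.05))
E
```

```text
[[ 0.5714  0.0534  0.0214]
 [ 0.4861  0.0256  0.0245]
 [ 0.5406 -0.1569  0.065 ]
 [ 0.6262 -0.1325  0.0575]]
0.08975836859817321
0.19471931185363792
0.08936347701368677
0.19714991775459864
restfoot- [ 0.6551 -0.1485  0.    ]
restfoot- [ 0.5303 -0.1822  0.    ]
foot+ [ 0.6253 -0.0471  0.    ] [ 0.5027 -0.0804  0.    ]
side foot [ 0.6588 -0.1428  0.    ]
side foot [ 0.537  -0.1792  0.    ]
side foot [ 0.5055 -0.079   0.    ]
jar [ 0.4247 -0.1631  0.062 ] foam [ 0.7047 -0.0382  0.05  ]
```

```bash
cat >> h.py <<'E'
U=np.array([0.277,-0.961,0]);V=np.array([0.961,0.277,0])
REST=np.array([0.580,-0.114,0])
def st():
    s=arm.observe();p=s["position"];R=Ro.from_rotvec(s["ee_rot"]).as_matrix()
    print("t",round(s["clock"],2),"p",p.round(4),"rel U,V,z mm",((p-REST)@np.c_[U,V,[0,0,1]]*1e3).round(1),"tx",R[:,0].round(3),"ty",R[:,1].round(3),"tz",R[:,2].round(3),"F",s["force"].round(1),"w",round(s["width"],3))
    a=np.degrees(np.arctan2(R[1,1],R[0,1]));print("tool y heading",a.round(1))
    return s,R
E
python3 -c "
from h import *
s,R=st()
tgt=REST-U*.215+[0,0,.15]
print(tgt, R.T@(tgt-s['position'])*1e3)"
```

```text
t 0.25 p [0.2282 0.5816 0.2264] rel U,V,z mm [-765.9 -145.4  226.4] tx [-0.931  0.365 -0.   ] ty [ 0.365  0.931 -0.001] tz [-0.    -0.001 -1.   ] F [ 0.7 -0.5 -0.4] w 1.001
tool y heading 68.6
[0.520445 0.092615 0.15    ] [-450.65845257 -348.42406603   76.64765552]
```

```bash
python3 -m inch '[[[0.5,-37,-29,0,0],[0.5,-37,-29,0,0],[0.5,-37,-29,0,0],[0.5,-37,-29,0,0],[0.5,-37,-29,0,0],[0.5,-37,-29,0,0],[0.5,-37,-29,0,0],[0.5,-37,-29,0,0],[0.5,-37,-29,0,0],[0.5,-37,-29,0,0],[0.5,-37,-29,0,0],[0.5,-20,-16,0,0]]]' 20
python3 -m inch '[[[0.5,0,0,0,8],[0.5,0,0,0,8],[0.5,0,0,0,8],[0.5,0,0,0,8],[0.5,0,0,0,8],[0.5,0,0,0,8],[0.5,0,0,0,6],[0.5,0,0,0,0]]]'
python3 -c "
from h import *
s,R=st()
tgt=REST-U*.215+[0,0,.15]
print(tgt, R.T@(tgt-s['position'])*1e3)"
```

```text
clock: 1.45
position: [0.5109, 0.1012, 0.2248]
ee_rot: [-0.568, -3.09, -0.004]
force: [-0.3, 0.9, -0.3]
width: 0.499
clock: 2.25
position: [0.513, 0.0936, 0.2247]
ee_rot: [1.968, 2.448, 0.002]
force: [-0.9, 1.1, 0.5]
width: 0.501
t 2.25 p [0.513  0.0936 0.2247] rel U,V,z mm [-218.    -6.9  224.7] tx [-0.215  0.977  0.   ] ty [0.977 0.215 0.001] tz [ 0.001  0.001 -1.   ] F [-0.9  1.1  0.5] w 0.501
tool y heading 12.4
[0.520445 0.092615 0.15    ] [-2.57214353  6.93613217 74.70354437]
```

```bash
python3 -m inch '[[[0.5,0,0,30,-3.7],[0.5,0,0,45,0],[0.5,0,0,45,0],[0.5,0,0,45,0],[0.5,0,0,30,0],[0.5,0,0,12,0],[0.5,0,0,4,0]]]'
python3 -c "
from h import *
s,R=st()
snap('side','s1.png',(180,150,380,320),4);snap('wrist','w1.png')"
```

```text
clock: 2.95
position: [0.5175, 0.096, 0.0096]
ee_rot: [1.851, 2.533, 0.014]
force: [-0.2, -0.6, -0.6]
width: 0.498
t 2.95 p [0.5175 0.096  0.0096] rel U,V,z mm [-219.1   -1.9    9.6] tx [-0.304  0.953  0.002] ty [0.953 0.304 0.01 ] tz [ 0.009  0.005 -1.   ] F [-0.2 -0.6 -0.6] w 0.498
tool y heading 17.7
```

View pics/s1.png

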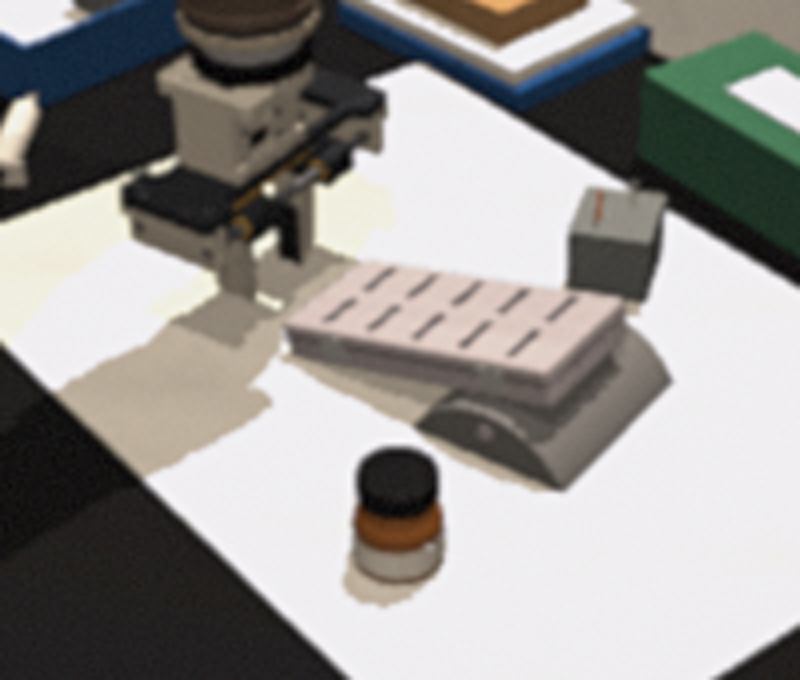

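View pics/w1.png

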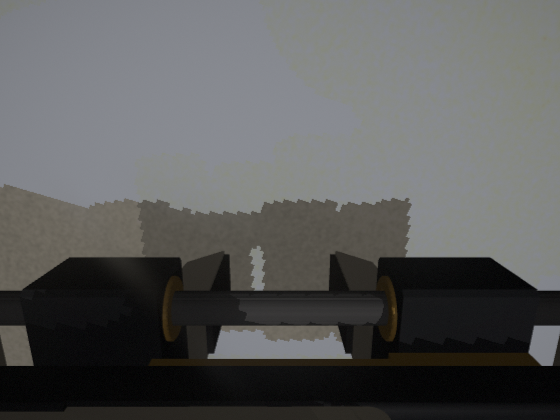

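```bash
python3 -m inch '[[[0.5,-15,-4,0,-1.5],[0.5,-15,0,0,0],[0.5,-8,0,0,0],[0.5,-5,0,0,0],[0.5,-5,0,0,0],[0.5,-5,0,0,0],[0.5,-5,0,0,0],[0.5,-5,0,0,0],[0.5,0,0,0,0]]]'
python3 -c "
from h import *
s,R=st()
snap('side','s2.png',(180,150,380,320),4)"
```

```text
clock: 3.95
position: [0.5376, 0.0381, 0.0158]
ee_rot: [1.812, 2.561, 0.03]
force: [-0.3, 0.9, -0.8]
width: 0.501
t 3.95 p [0.5376 0.0381 0.0158] rel U,V,z mm [-157.9    1.4   15.8] tx [-0.333  0.943  0.007] ty [0.943 0.333 0.018] tz [ 0.015  0.013 -1.   ] F [-0.3  0.9 -0.8] w 0.501
tool y heading 19.4
```

View pics/s2.png

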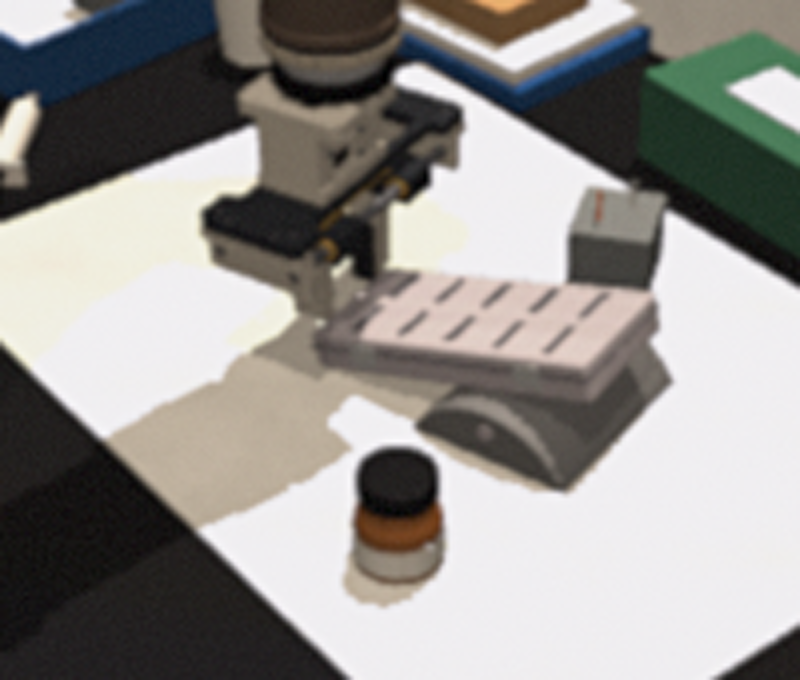

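```bash
python3 -m inch '[[[0.5,10,0,0,0],[0.5,0,-7,5,2],[0.5,0,0,0,1],[0.5,0,0,0,0]]]'
python3 -c "
from h import *
s,R=st()"
```

```text
clock: 4.4
position: [0.5283, 0.0453, 0.0107]
ee_rot: [1.882, 2.506, 0.031]
force: [-0.7, 0.2, 0.3]
width: 0.499
t 4.4 p [0.5283 0.0453 0.0107] rel U,V,z mm [-167.4   -5.6   10.7] tx [-0.279  0.96   0.006] ty [0.96  0.278 0.02 ] tz [ 0.018  0.011 -1.   ] F [-0.7  0.2  0.3] w 0.499
tool y heading 16.2
```

```bash
python3 -m inch '[[[0.5,-6,0,0,0],[0.5,-4,0,0,0],[0.5,-4,0,0,0],[0.5,-4,0,0,0],[0.5,-4,0,0,0],[0.5,-4,0,0,0],[0.5,-4,0,0,0],[0.5,0,0,0,0]]]'
python3 -c "
from h import *
s,R=st()
snap('side','s3.png',(220,170,370,310),5)
snap('top','t3.png',(230,110,380,260),4)"
```

```text
clock: 5.2
position: [0.5364, 0.0227, 0.0104]
ee_rot: [-1.874, -2.519, -0.039]
force: [-0.1, -0.1, 0.1]
width: 0.502
t 5.2 p [0.5364 0.0227 0.0104] rel U,V,z mm [-143.4   -4.1   10.4] tx [-0.288  0.958  0.016] ty [0.958 0.287 0.019] tz [ 0.014  0.021 -1.   ] F [-0.1 -0.1  0.1] w 0.502
tool y heading 16.7
```

View pics/s3.png

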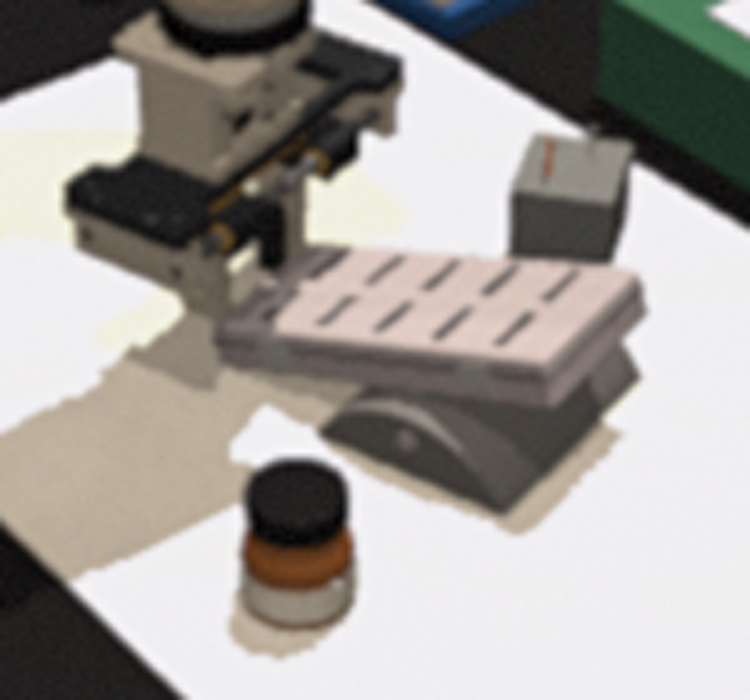

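View pics/t3.png

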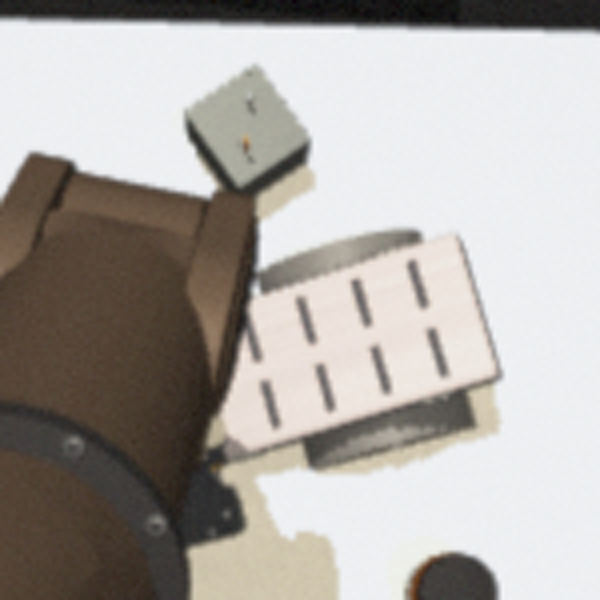

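```bash
python3 -m inch '[[[0.5,-3,0,0,0],[0.5,-3,0,0,0],[0.5,-3,0,0,0],[0.5,-3,0,0,0],[0.5,-3,0,0,0],[0.5,0,0,0,0]]]'
python3 -c "
from h import *
s,R=st()
snap('side','s4.png',(220,170,370,310),5)
"
```

```text
clock: 5.9
position: [0.5377, 0.0165, 0.0097]
ee_rot: [-1.858, -2.517, -0.045]
force: [0.2, 0.0, 0.4]
width: 0.495
t 5.9 p [0.5377 0.0165 0.0097] rel U,V,z mm [-137.2   -4.5    9.7] tx [-0.295  0.955  0.027] ty [0.956 0.294 0.016] tz [ 0.007  0.03  -1.   ] F [0.2 0.  0.4] w 0.495
tool y heading 17.1
```

View pics/s4.png

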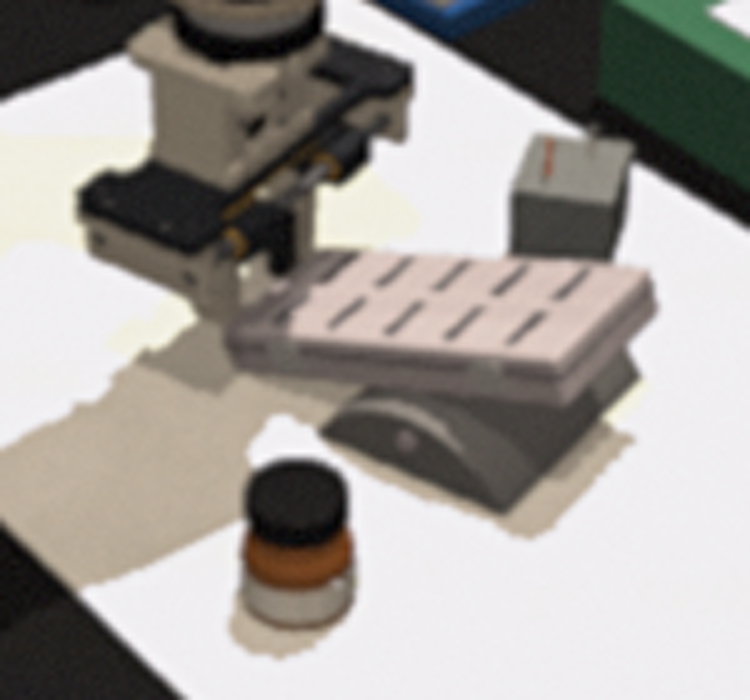

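```bash
python3 -m inch '[[[0.5,-6,0,0,0],[0.5,-6,0,0,0],[0.5,0,0,0,0]]]'
python3 -c "
from h import *
s,R=st()
snap('side','s5.png',(220,170,370,310),5)
"
```

```text
clock: 6.25
position: [0.5399, 0.0077, 0.0089]
ee_rot: [-1.852, -2.516, -0.045]
force: [-0.3, 0.4, 0.7]
width: 0.501
t 6.25 p [0.5399 0.0077 0.0089] rel U,V,z mm [-128.    -4.9    8.9] tx [-0.297  0.954  0.031] ty [0.955 0.297 0.013] tz [ 0.004  0.033 -0.999] F [-0.3  0.4  0.7] w 0.501
tool y heading 17.3
```

View pics/s5.png

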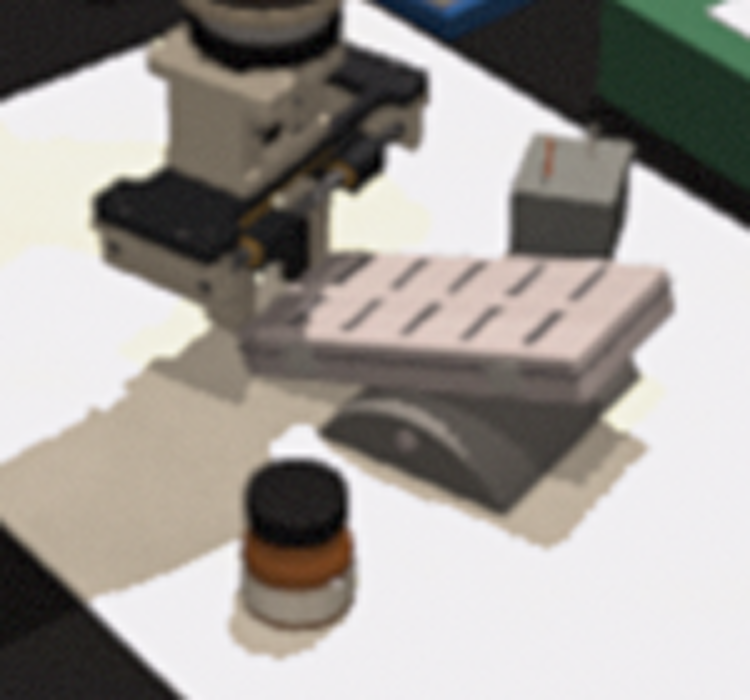

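```bash
cat >> h.py <<'E'
def vplane(d,p,v):
    K=d["intrinsics"];R=cv2.Rodrigues(d["rvec"])[0];c=-R.T@d["tvec"]
    r=R.T@np.linalg.inv(K)@np.array([p[0],p[1],1.]);x=c+r*((v-(c-REST)@V)/(r@V))-REST
    return np.array([x@U,x[2]])*1e3
def tilt(pl,pr,k,off,v=-.0515):
    d=eyes.get_image("side");a=vplane(d,np.array(pl)/k+off,v);b=vplane(d,np.array(pr)/k+off,v)
    e=b-a;print(a.round(1),b.round(1),"len",np.linalg.norm(e).round(1),"tilt",np.arctan2(e[1],e[0]).round(3))
E
python3 -c "
from h import *
tilt((130,245),(388,298),4,(220,170))
tilt((230,338),(560,364),5,(220,170))
tilt((247,341),(583,364),5,(220,170))"
```

```text
[-158.4   25.4] [32.8 67.5] len 195.8 tilt 0.217
[-115.6   23.8] [71.6 89.3] len 198.3 tilt 0.336
[-104.9   26.5] [83.1 94.3] len 199.9 tilt 0.346
```

```bash
python3 -m inch '[[[0.5,-6,-1,0,1.5],[0.5,-6,0,0,0],[0.5,0,0,0,0]]]'
python3 -c "
from h import *
s,R=st()
snap('side','s6.png',(220,170,370,310),5)
"
```

```text
clock: 6.75
position: [0.5423, -0.0006, 0.0087]
ee_rot: [-1.88, -2.492, -0.049]
force: [0.3, 0.9, 0.9]
width: 0.498
t 6.75 p [ 0.5423 -0.0006  0.0087] rel U,V,z mm [-119.4   -4.8    8.7] tx [-0.274  0.961  0.034] ty [0.962 0.274 0.013] tz [ 0.003  0.037 -0.999] F [0.3 0.9 0.9] w 0.498
tool y heading 15.9
```

View pics/s6.png

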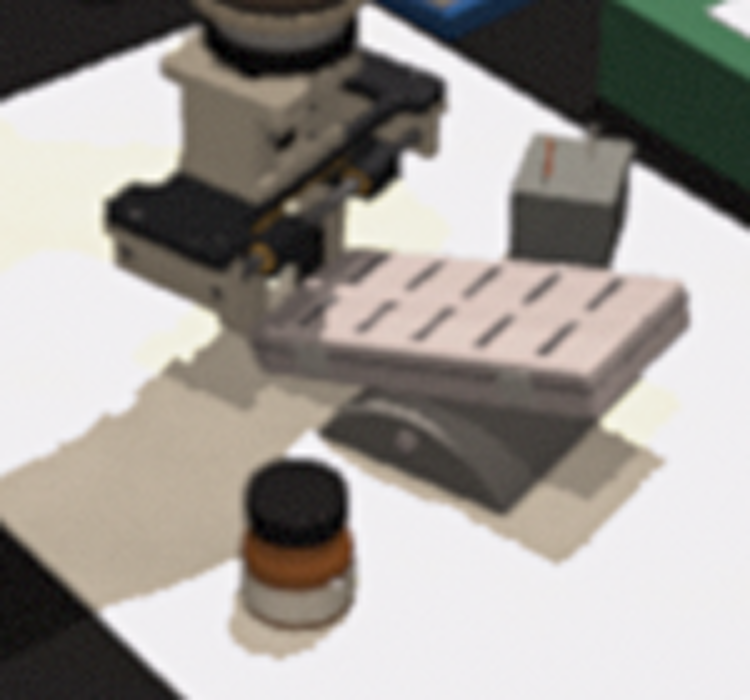

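```bash
python3 -c "
from h import *
tilt((260,338),(597,380),5,(220,170))"
```

```text
[-96.8  31.8] [90.6 88.7] len 195.8 tilt 0.295
```

```bash
python3 -m inch '[[[0.5,-5,-1,0,0],[0.5,-5,0,0,0],[0.5,0,0,0,0]]]'
python3 -c "
from h import *
s,R=st()
snap('side','s7.png',(220,170,370,310),5)
"
```

```text
clock: 7.15
position: [0.5448, -0.0122, 0.0086]
ee_rot: [-1.883, -2.493, -0.048]
force: [-0.5, 0.1, 0.0]
width: 0.499
t 7.15 p [ 0.5448 -0.0122  0.0086] rel U,V,z mm [-107.6   -5.6    8.6] tx [-0.274  0.961  0.032] ty [0.962 0.273 0.014] tz [ 0.005  0.035 -0.999] F [-0.5  0.1  0. ] w 0.499
tool y heading 15.9
```

View pics/s7.png

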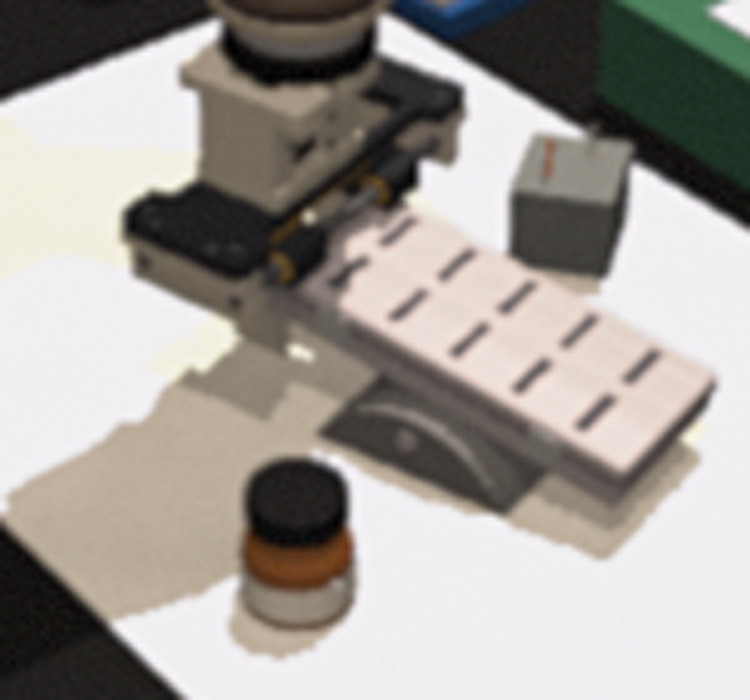

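```bash
python3 -c "
from h import *
tilt((280,295),(623,475),5,(220,170))"; python3 -m inch '[[[0.5,20,0,0,0],[0.5,20,0,0,0],[0.5,20,0,0,0],[0.5,0,0,0,0]]]'
python3 -c "
from h import *
s,R=st()
snap('side','s8.png',(220,170,370,310),5)
"
```

```text
[-83.7  63. ] [106.6  42.4] len 191.4 tilt -0.108
clock: 7.65
position: [0.5285, 0.0443, 0.0102]
ee_rot: [-1.89, -2.491, -0.046]
force: [0.7, 0.0, 0.2]
width: 0.503
t 7.65 p [0.5285 0.0443 0.0102] rel U,V,z mm [-166.4   -5.7   10.2] tx [-0.269  0.963  0.03 ] ty [0.963 0.269 0.015] tz [ 0.006  0.032 -0.999] F [0.7 0.  0.2] w 0.503
tool y heading 15.6
```

View pics/s8.png

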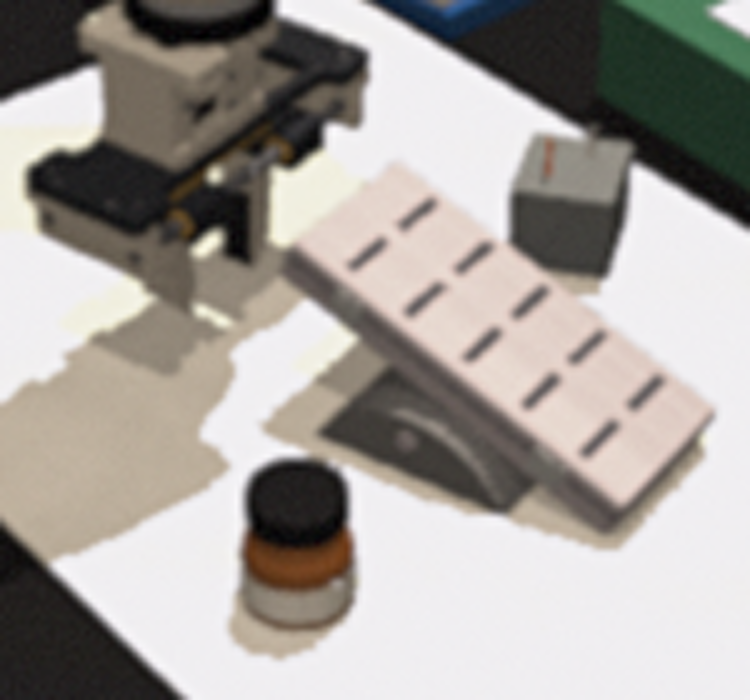

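```bash
python3 -c "
from h import *
tilt((290,257),(612,510),5,(220,170))
snap('side','s9.png',(220,170,370,310),5)
snap('top','t9.png',(230,110,380,260),4)
"; cmp pics/s8.png pics/s9.png
```

```text
[-77.1  87.8] [102.2  19.9] len 191.8 tilt -0.362
pics/s8.png pics/s9.png differ: byte 44, line 3
```

View pics/t9.png

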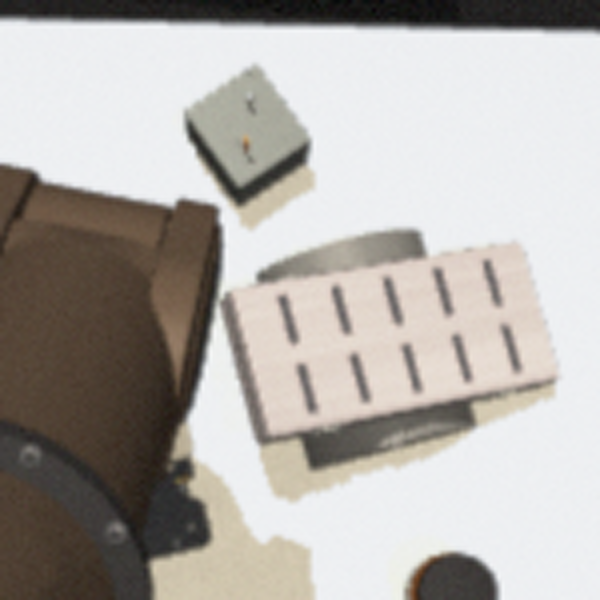

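View pics/s9.png

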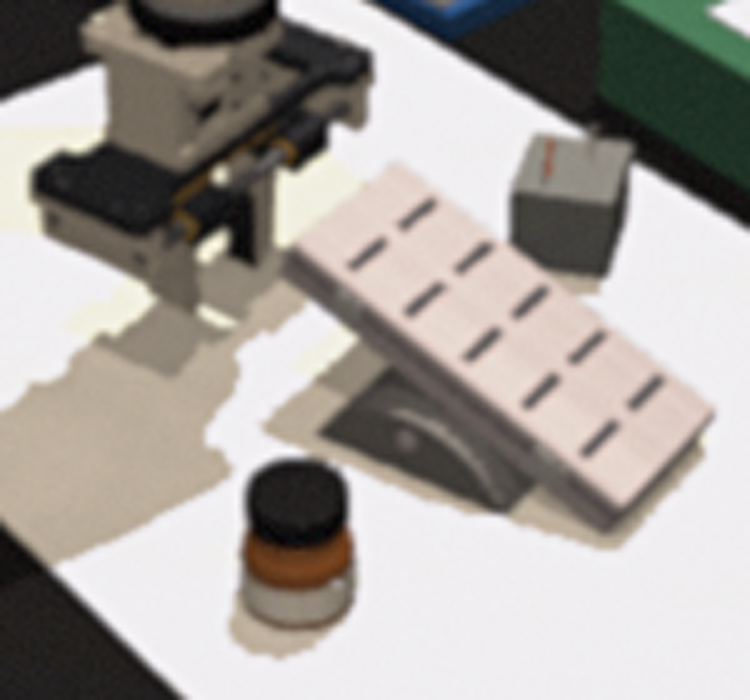

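```bash
cat >> h.py <<'E'
def corners(s,ks,os,t,kt,ot):
    # order: far-left, near-left, near-right, far-right lid corners
    X=tri(eyes.get_image("side"),eyes.get_image("top"),np.array(s)/ks+os,np.array(t)/kt+ot)
    rel=(X-REST)@np.c_[U,V,[0,0,1]]*1e3;print(rel.round(1))
    a=rel[:2].mean(0);b=rel[2:].mean(0);e=b-a
    print("tilt",np.arctan2(e[2],np.hypot(e[0],e[1])).round(3),"yaw deg",np.degrees(np.arctan2(e[1],e[0])).round(1),"mid",((a+b)/2).round(1),"len",np.linalg.norm(e).round(1))
E
python3 -c "
from h import *
corners([(395,162),(290,252),(618,506),(713,412)],5,(220,170),[(230,293),(265,440),(557,380),(522,243)],4,(230,110))"
```

```text
[[-77.5  35.9  94.9]
 [-79.  -50.6  89.3]
 [105.6 -52.9  24.7]
 [107.8  34.2  23.5]]
tilt -0.352 yaw deg -0.6 mid [14.2 -8.3 58.1] len 197.0
```

```bash
python3 -m inch '[[[0.5,0,0,0,0],[0.5,0,0,0,0],[0.5,0,0,0,0],[0.5,0,0,0,0]]]'
python3 -c "
from h import *
snap('side','s10.png',(220,170,370,310),5)
snap('top','t10.png',(230,110,380,260),4)
"
```

```text
clock: 8.35
position: [0.53, 0.0384, 0.0104]
ee_rot: [-1.901, -2.486, -0.045]
force: [-1.0, 0.0, 1.1]
width: 0.498
```

View pics/s10.png

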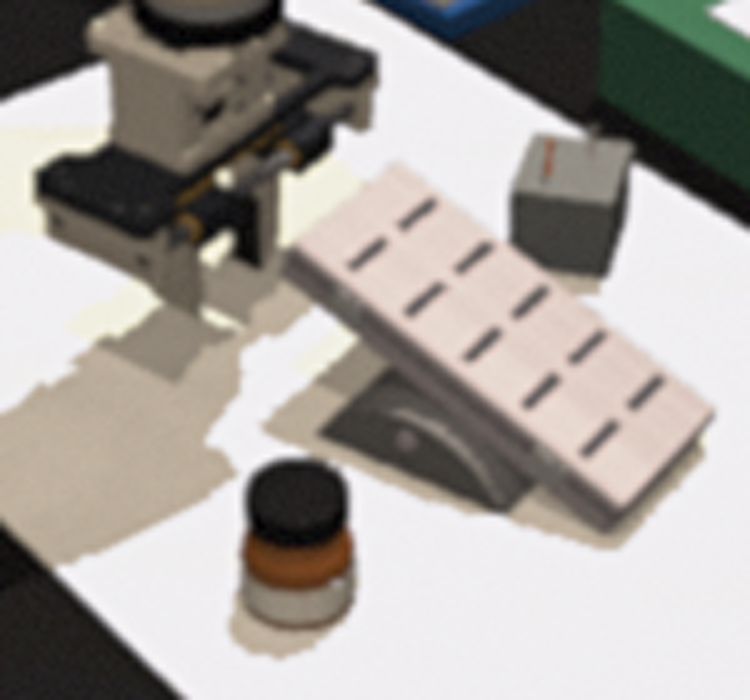

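```bash
python3 -c "
import cv2,numpy as np
for f in ['s8','s9','s10']:
  print(f,np.abs(cv2.imread('pics/s9.png').astype(int)-cv2.imread(f'pics/{f}.png'))[300:,400:].mean())"
```

```text
s8 0.624297619047619
s9 0.0
s10 0.637347619047619
```

```bash
python3 -m inch '[[[0.5,5,0,-45,0],[0.5,0,0,-45,0],[0.5,0,0,-45,0],[0.5,-48,0,-15,0],[0.5,-48,0,0,0],[0.5,-48,0,0,0],[0.5,-48,0,0,0],[0.5,-48,0,0,0],[0.5,-48,0,0,0],[0.5,-30,0,0,0],[0.5,0,0,0,0]]]'
python3 -c "
from h import *
s,R=st()"
```

```text
clock: 9.55
position: [0.6158, -0.2742, 0.1571]
ee_rot: [-1.885, -2.499, -0.042]
force: [0.7, -0.8, 0.1]
width: 0.501
t 9.55 p [ 0.6158 -0.2742  0.1571] rel U,V,z mm [163.9 -10.  157.1] tx [-0.275  0.961  0.025] ty [0.961 0.274 0.015] tz [ 0.007  0.028 -1.   ] F [ 0.7 -0.8  0.1] w 0.501
tool y heading 15.9
```

```bash
python3 -m inch '[[[0.5,0,1,45,0],[0.5,0,0,45,0],[0.5,0,0,40,0],[0.5,0,0,14,0],[0.5,0,0,3,0],[0.5,0,0,0,0]]]'
python3 -c "
from h import *
s,R=st()
snap('side','s11.png',(220,170,400,310),4.4)
snap('wrist','w11.png')"
```

```text
clock: 10.15
position: [0.62, -0.2681, 0.0083]
ee_rot: [-1.886, -2.501, -0.047]
force: [0.5, -0.9, 0.2]
width: 0.504
t 10.15 p [ 0.62   -0.2681  0.0083] rel U,V,z mm [159.2  -4.3   8.3] tx [-0.275  0.961  0.025] ty [0.961 0.275 0.019] tz [ 0.011  0.029 -1.   ] F [ 0.5 -0.9  0.2] w 0.504
tool y heading 15.9
```

View pics/s11.png

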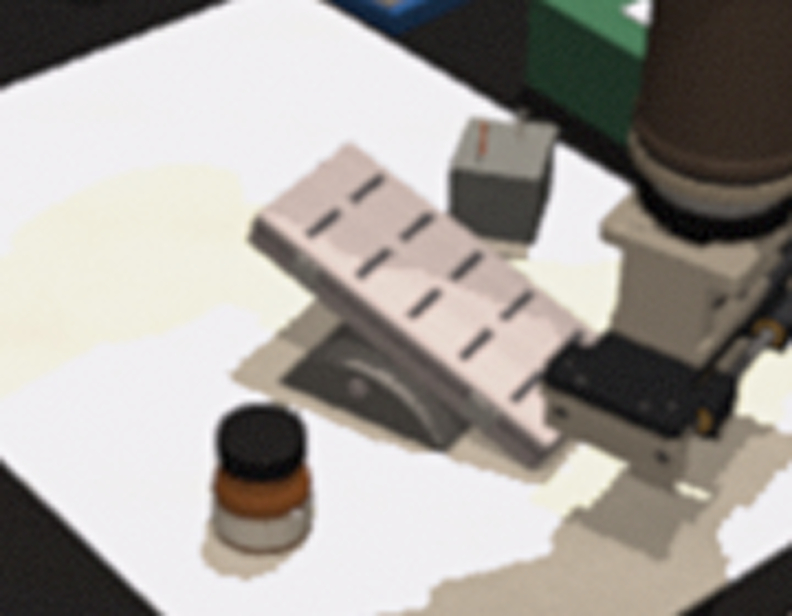

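View pics/w11.png

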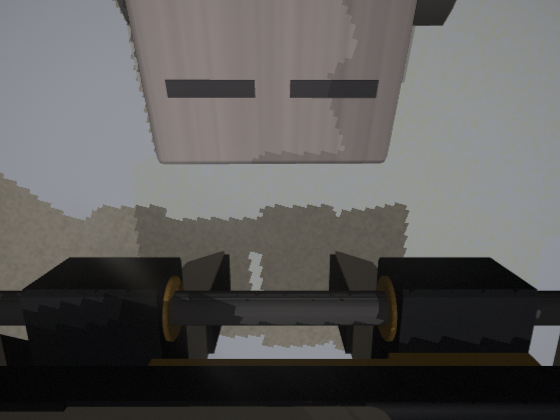

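```bash
python3 -m inch '[[[0.5,15,-1,0,0],[0.5,15,0,0,0],[0.5,8,0,0,0],[0.5,6,0,0,0],[0.5,6,0,0,0],[0.5,6,0,0,0],[0.5,0,0,0,0]]]'
python3 -c "
from h import *
s,R=st()
snap('wrist','w12.png')
snap('side','s12.png',(220,170,400,310),4.4)"
```

```text
clock: 10.95
position: [0.6086, -0.2182, 0.019]
ee_rot: [1.884, 2.495, 0.046]
force: [-0.1, 0.2, -0.2]
width: 0.498
t 10.95 p [ 0.6086 -0.2182  0.019 ] rel U,V,z mm [108.1  -1.4  19. ] tx [-0.274  0.962  0.006] ty [0.961 0.273 0.032] tz [ 0.03   0.014 -0.999] F [-0.1  0.2 -0.2] w 0.498
tool y heading 15.9
```

View pics/s12.png

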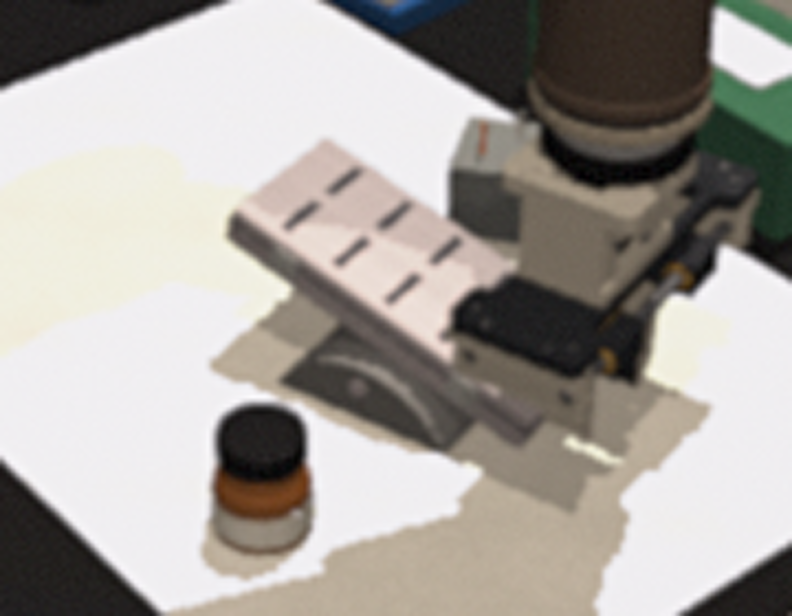

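View pics/w12.png

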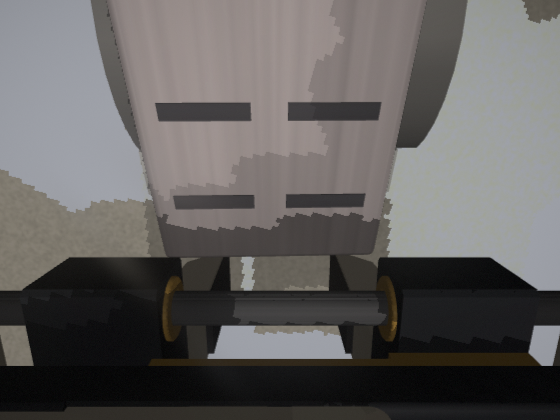

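```bash
python3 -m inch '[[[0.5,-15,0,0,0],[0.5,0,-5,9,0],[0.5,0,0,0,0],[0.5,0,0,0,0]]]'
python3 -c "
from h import *
s,R=st()
snap('side','s13.png',(220,170,370,310),5)
snap('top','t13.png',(230,110,380,260),4)"
```

```text
clock: 11.45
position: [0.6075, -0.234, 0.008]
ee_rot: [1.886, 2.497, 0.047]
force: [-0.0, -0.5, -0.2]
width: 0.497
t 11.45 p [ 0.6075 -0.234   0.008 ] rel U,V,z mm [122.9  -6.8   8. ] tx [-0.274  0.962  0.009] ty [0.961 0.273 0.031] tz [ 0.028  0.017 -0.999] F [-0.  -0.5 -0.2] w 0.497
tool y heading 15.9
```

View pics/s13.png

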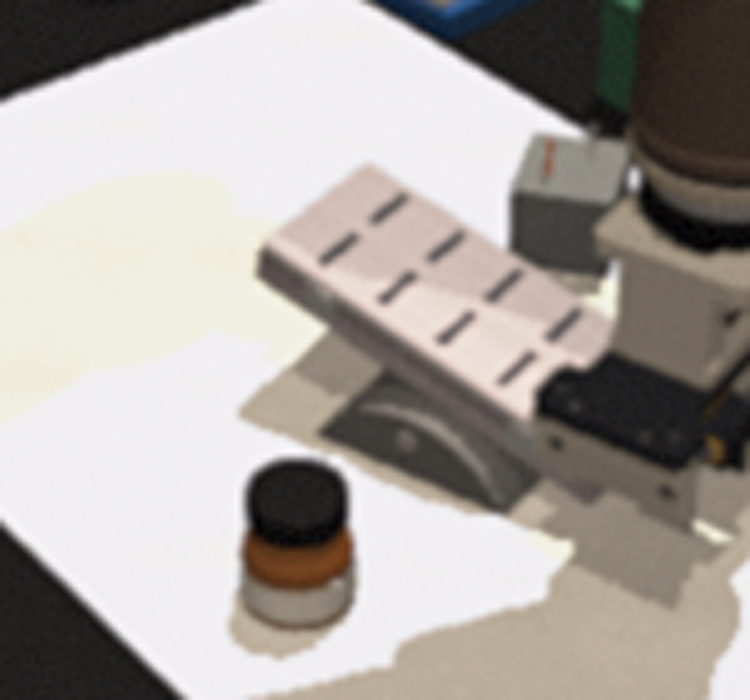

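View pics/t13.png

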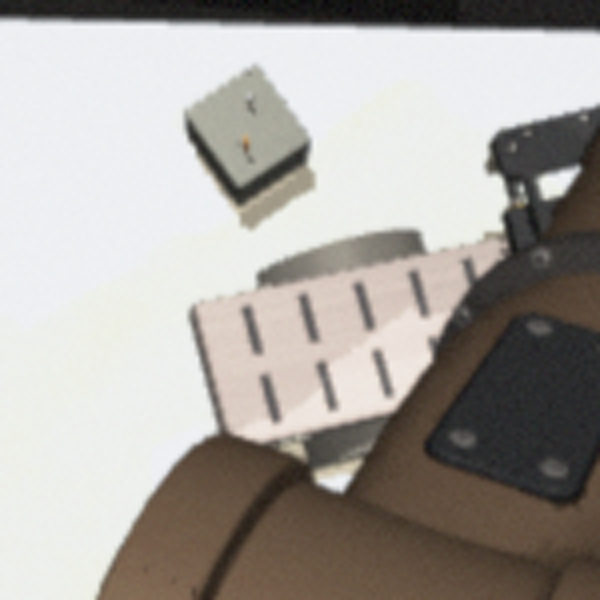

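```bash
python3 -c "
from h import *
tilt((262,248),(535,413),5,(220,170),-.053)
tilt((290,252),(618,506),5,(220,170),-.053)
X=tri(eyes.get_image('side'),eyes.get_image('top'),[np.array((368,163))/5+(220,170)],[np.array((193,303))/4+(230,110)]);print((X-REST)@np.c_[U,V,[0,0,1]]*1e3)
snap('side','s14.png',(220,170,370,310),5)
"
python3 -c "
import cv2,numpy as np
print(np.abs(cv2.imread('pics/s13.png').astype(int)-cv2.imread('pics/s14.png'))[100:400,200:450].mean())"
```

```text
[-92.6  87.8] [60.8 57.8] len 156.3 tilt -0.193
[-75.9  92. ] [105.9  25.1] len 193.8 tilt -0.353
[[-97.85943078  39.0390213   84.86731604]]
2.539008888888889
```

```bash
python3 -m inch '[[[0.5,-20,0,0,0],[0.5,-10,0,0,0],[0.5,0,0,0,0],[0.5,0,0,0,0]]]'
python3 -c "
from h import *
s,R=st()
import time
a=snap('side','s15.png',(220,170,370,310),5)['frame']
b=snap('side','s15b.png',(220,170,370,310),5)['frame']
snap('wrist','w15.png')
print(np.abs(a.astype(int)-b)[190:250,260:310].mean())"
```

```text
clock: 12.2
position: [0.6168, -0.2615, 0.0084]
ee_rot: [1.883, 2.5, 0.05]
force: [-0.1, 0.9, 0.3]
width: 0.495
t 12.2 p [ 0.6168 -0.2615  0.0084] rel U,V,z mm [152.   -5.5   8.4] tx [-0.276  0.961  0.01 ] ty [0.961 0.276 0.032] tz [ 0.028  0.018 -0.999] F [-0.1  0.9  0.3] w 0.495
tool y heading 16.0
1.2495555555555555
```

View pics/s15.png

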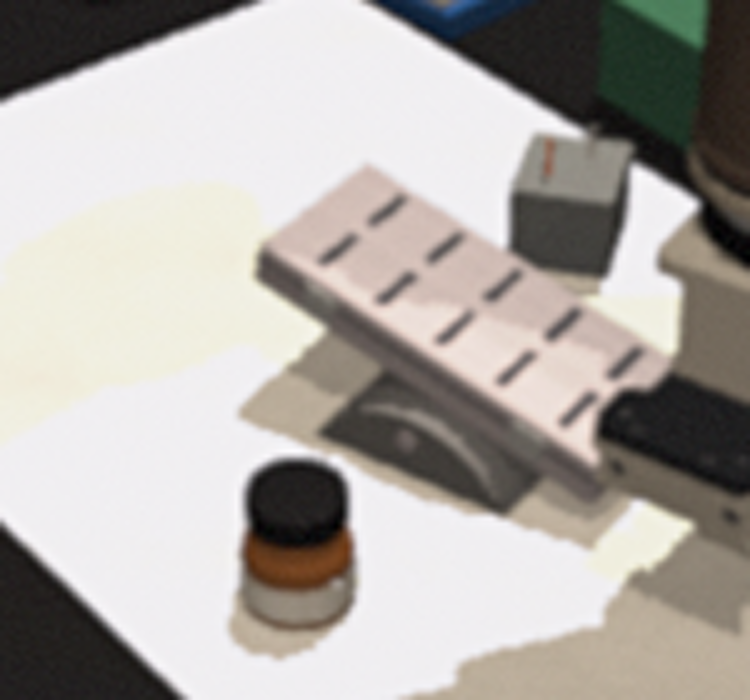

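View pics/w15.png

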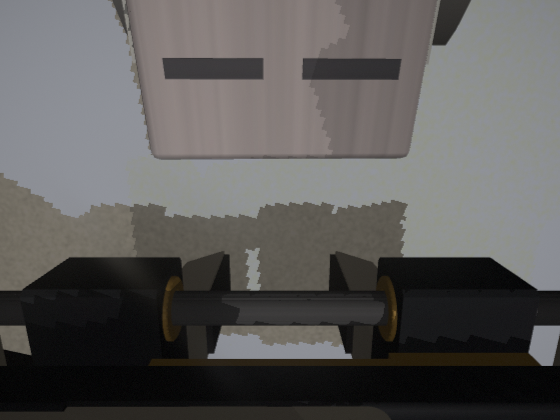

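```bash
cat >> h.py <<'E'
def wend(l,r):
    d=eyes.get_image("wrist");s=arm.observe();K=d["intrinsics"];T=d["T_tool_cam"]
    l=np.array(l,float);r=np.array(r,float);Z=K[0,0]*.09/np.linalg.norm(l-r)
    R=Ro.from_rotvec(s["ee_rot"]).as_matrix()
    for p in (l,r):
        c=np.linalg.inv(K)@[p[0],p[1],1]*Z
        w=R@(T[:3,:3]@c+T[:3,3])+s["position"];print("lid end corner UVz",((w-REST)@np.c_[U,V,[0,0,1]]*1e3).round(1))
E
python3 -c "
from h import *
tilt((262,247),(600,462),5,(220,170),-.053)
wend((149,157),(410,157))"
```

```text
[-92.6  88.4] [95.4 45.6] len 192.8 tilt -0.224
lid end corner UVz [ 95.1 -51.   37.1]
lid end corner UVz [95.3 38.9 39.9]
```

```bash
python3 -m inch '[[[0.5,18,-3,0,0],[0.5,15,0,0,0],[0.5,8,0,0,0],[0.5,4,0,0,0],[0.5,0,0,0,0]]]'
python3 -c "
from h import *
s,R=st()
snap('wrist','w16.png')
"
```

```text
clock: 12.95
position: [0.6017, -0.2175, 0.0095]
ee_rot: [1.88, 2.498, 0.048]
force: [-0.0, 0.5, 0.4]
width: 0.501
t 12.95 p [ 0.6017 -0.2175  0.0095] rel U,V,z mm [105.5  -7.8   9.5] tx [-0.277  0.961  0.007] ty [0.96  0.277 0.034] tz [ 0.03   0.016 -0.999] F [-0.   0.5  0.4] w 0.501
tool y heading 16.1
```

View pics/w16.png

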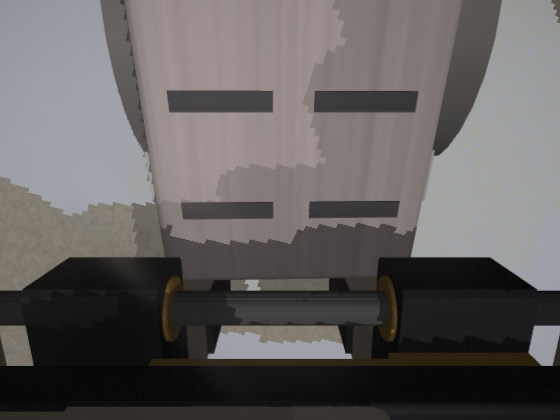

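```bash
python3 -c "
from h import *
wend((163,277),(414,277))"; python3 -m inch '[[[0.5,5,0,0,0],[0.5,5,0,0,0],[0.5,0,0,0,0]]]'
python3 -c "
from h import *
s,R=st()
snap('wrist','w17.png')
snap('side','s17.png',(220,170,370,310),5)
"
```

```text
lid end corner UVz [ 91.1 -50.7  43.8]
lid end corner UVz [91.3 39.3 46.7]
clock: 13.35
position: [0.6002, -0.2124, 0.0104]
ee_rot: [1.881, 2.49, 0.045]
force: [-0.1, 0.4, 0.2]
width: 0.5
t 13.35 p [ 0.6002 -0.2124  0.0104] rel U,V,z mm [100.2  -7.9  10.4] tx [-0.273  0.962  0.001] ty [0.961 0.273 0.035] tz [ 0.034  0.011 -0.999] F [-0.1  0.4  0.2] w 0.5
tool y heading 15.9
```

View pics/s17.png

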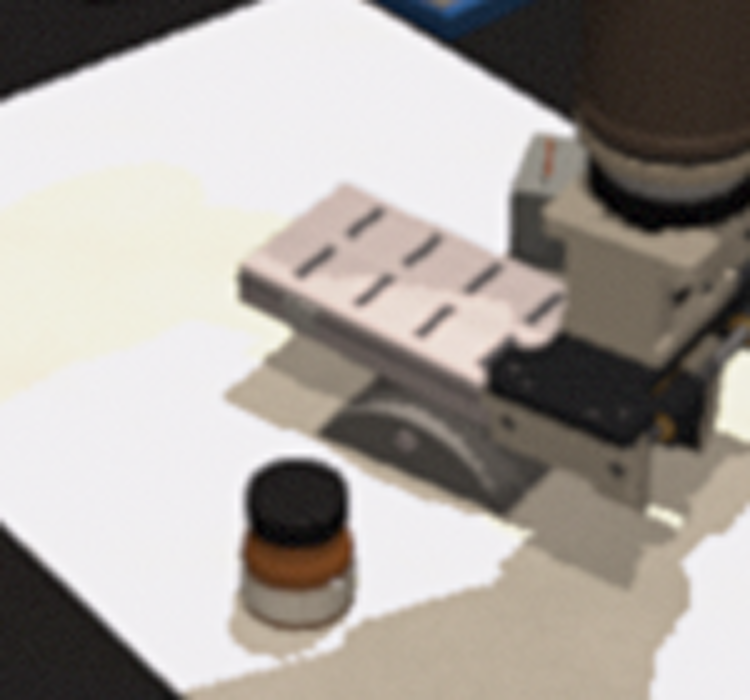

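```bash
python3 -m inch '[[[0.5,-10,0,0,0],[0.5,-20,0,0,0],[0.5,-20,0,0,0],[0.5,0,0,0,0],[0.5,0,0,0,0]]]'
python3 -c "
from h import *
s,R=st()
snap('wrist','w18.png')
snap('side','s18.png',(220,170,370,310),5)
"
```

```text
clock: 13.95
position: [0.6139, -0.2617, 0.0089]
ee_rot: [1.882, 2.495, 0.047]
force: [0.2, 0.1, -0.9]
width: 0.497
t 13.95 p [ 0.6139 -0.2617  0.0089] rel U,V,z mm [151.3  -8.4   8.9] tx [-0.275  0.961  0.005] ty [0.961 0.275 0.034] tz [ 0.031  0.014 -0.999] F [ 0.2  0.1 -0.9] w 0.497
tool y heading 15.9
```

View pics/s18.png

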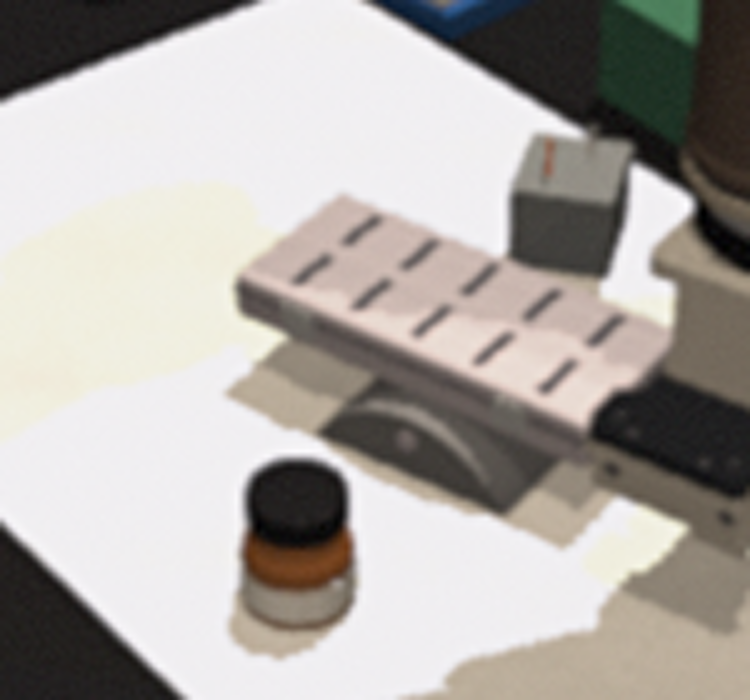

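View pics/w18.png

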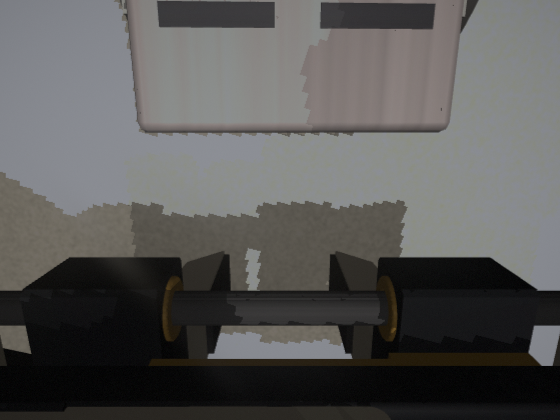

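```bash
python3 -c "
from h import *
wend((138,129),(452,129))
tilt((240,284),(585,427),5,(220,170),-.053)"
python3 -m inch '[[[0.5,-10,0,0,0],[0.5,0,0,0,0],[0.5,0,0,0,0],[0.5,0,0,0,0],[0.5,0,0,0,0],[0.5,0,0,0,0],[0.5,0,0,0,0]]]'
python3 -c "
from h import *
s,R=st()
snap('wrist','w19.png')
snap('side','s19.png',(220,170,370,310),5)
"
```

```text
lid end corner UVz [ 83.9 -50.1  57.1]
lid end corner UVz [84.2 39.9 60. ]
[-106.8   61. ] [86.8 61.6] len 193.6 tilt 0.003
clock: 14.85
position: [0.6172, -0.2689, 0.0093]
ee_rot: [1.878, 2.499, 0.049]
force: [0.8, 0.4, -0.1]
width: 0.504
t 14.85 p [ 0.6172 -0.2689  0.0093] rel U,V,z mm [159.2  -7.1   9.3] tx [-0.278  0.96   0.006] ty [0.96  0.278 0.034] tz [ 0.031  0.016 -0.999] F [ 0.8  0.4 -0.1] w 0.504
tool y heading 16.2
```

View pics/s19.png

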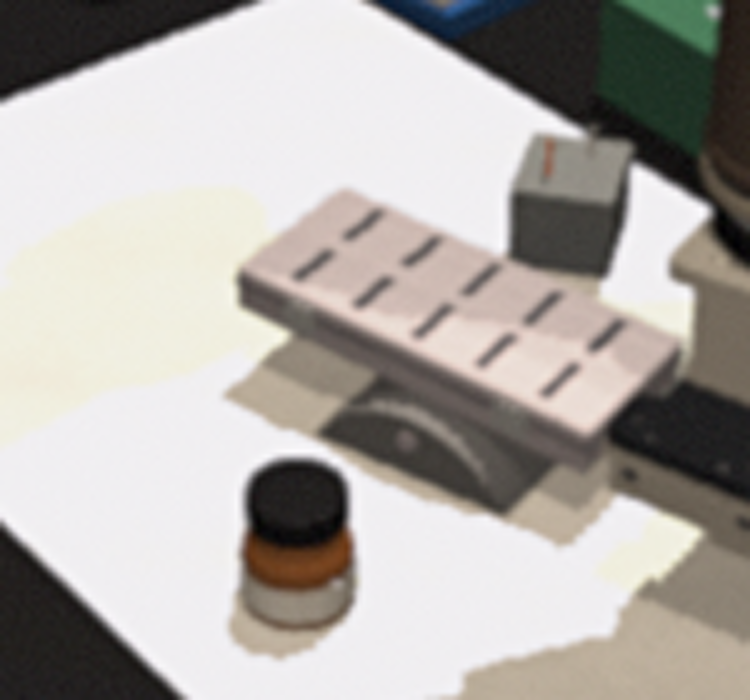

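View pics/w19.png

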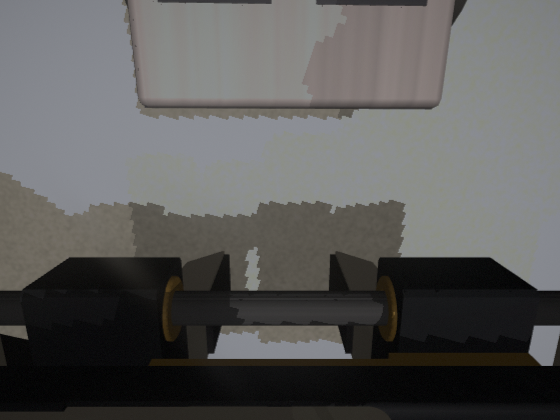

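```bash
python3 -c "
from h import *
wend((133,106),(443,106))"
python3 -m inch '[[[0.5,-40,0,0,0],[0.5,-20,0,-30,0],[0.5,0,0,-40,0],[0.5,0,-40,-40,0],[0.5,0,-45,0,0],[0.5,0,-45,0,0],[0.5,0,-45,0,0],[0.5,0,0,0,0],[0.5,0,0,0,0],[0.5,0,0,0,0],[0.5,0,0,0,0],[0.5,0,0,0,0]]]'
python3 -c "
from h import *
s,R=st()
a=snap('side','s20.png',(220,170,370,310),5)
snap('top','t20.png',(230,110,380,260),4)
"
```

```text
lid end corner UVz [ 86.3 -51.1  54.1]
lid end corner UVz [86.3 38.8 57.1]
clock: 16.2
position: [0.466, -0.3777, 0.1115]
ee_rot: [1.871, 2.502, 0.049]
force: [0.3, -0.1, -0.5]
width: 0.499
t 16.2 p [ 0.466  -0.3777  0.1115] rel U,V,z mm [ 221.8 -182.6  111.5] tx [-0.283  0.959  0.006] ty [0.959 0.283 0.035] tz [ 0.032  0.015 -0.999] F [ 0.3 -0.1 -0.5] w 0.499
tool y heading 16.4
```

View pics/s20.png

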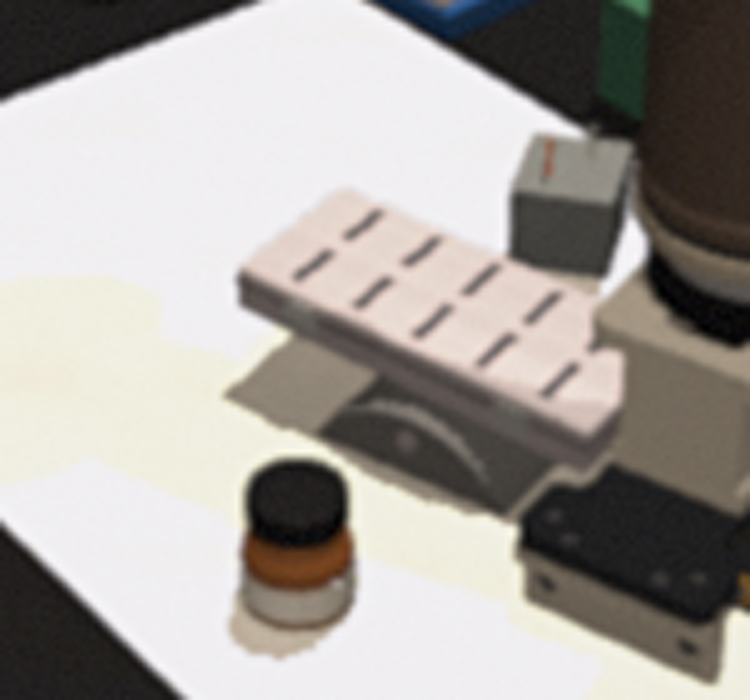

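View pics/t20.png

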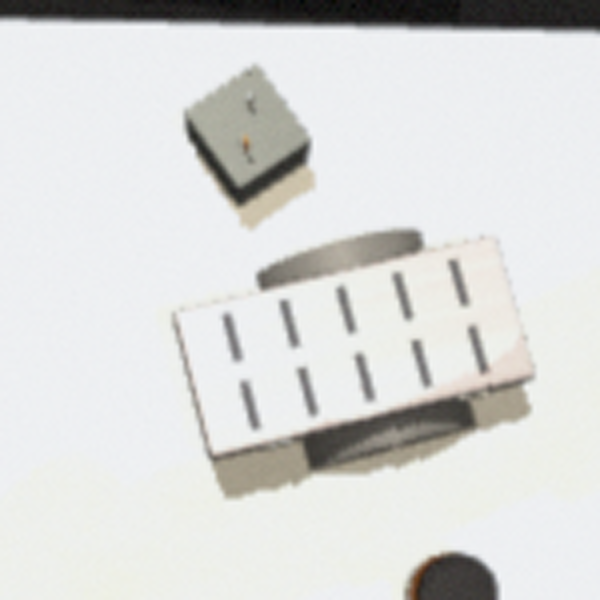

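```bash
python3 -m inch '[[[0.5,-30,-30,-30,0],[0.5,-30,-30,-30,0],[0.5,0,0,0,0],[0.5,0,0,0,0],[0.5,0,0,0,0],[0.5,0,0,0,0],[0.5,0,0,0,0],[0.5,0,0,0,0],[0.5,0,0,0,0],[0.5,0,0,0,0]]]'
python3 -c "
from h import *
s,R=st()
a=snap('side','s21.png',(220,170,370,310),5)
snap('top','t21.png',(230,110,380,260),4)
"
```

```text
clock: 17.3
position: [0.4279, -0.4474, 0.1659]
ee_rot: [1.859, 2.52, 0.053]
force: [0.3, -0.5, -0.2]
width: 0.499
t 17.3 p [ 0.4279 -0.4474  0.1659] rel U,V,z mm [ 278.3 -238.5  165.9] tx [-0.295  0.955  0.012] ty [0.955 0.295 0.033] tz [ 0.028  0.022 -0.999] F [ 0.3 -0.5 -0.2] w 0.499
tool y heading 17.2
```

View pics/s21.png

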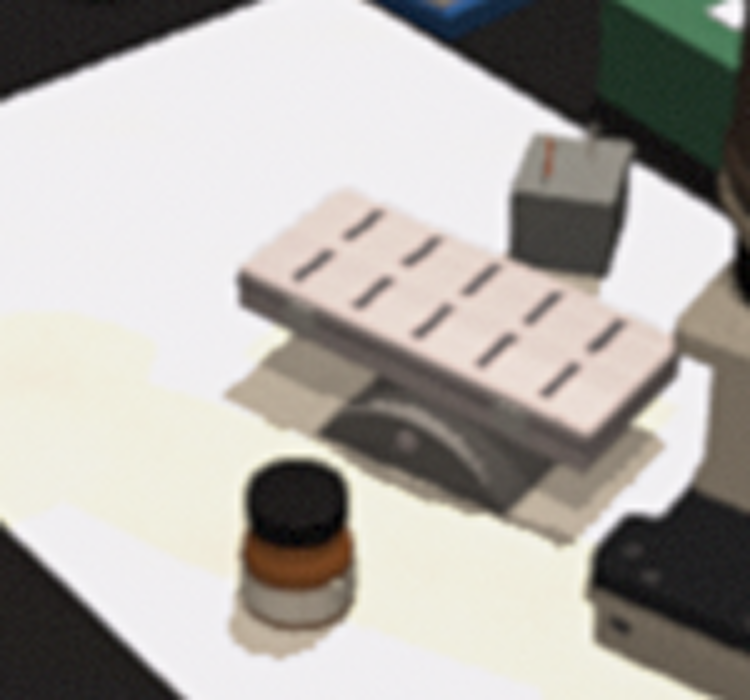

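View pics/t21.png

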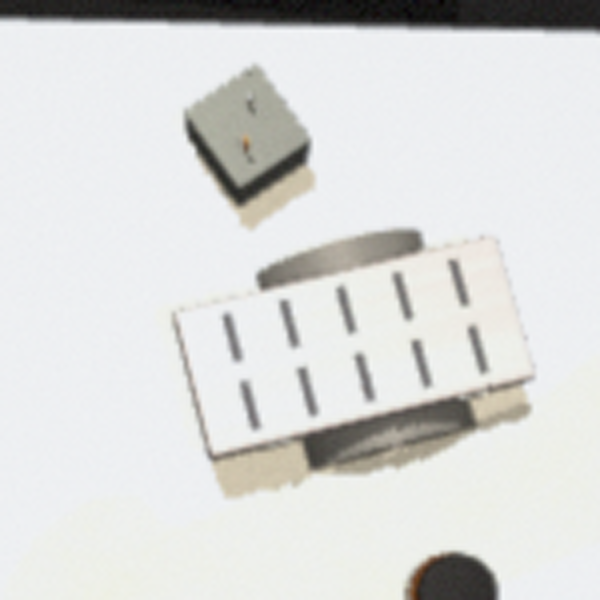

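```bash
python3 -c "
from h import *
corners([(344,188),(240,271),(588,438),(678,340)],5,(220,170),[(175,312),(213,458),(534,375),(497,237)],4,(230,110))
d=eyes.get_image('side')
a=cv2.imread('pics/s20.png').astype(int);b=cv2.imread('pics/s21.png').astype(int);print(np.abs(a-b)[180:450,240:580].mean())
# bottom of end_b near corner
tilt((240,271),(588,438),5,(220,170),-.053)
tilt((240,303),(588,468),5,(220,170),-.053)
"
```

```text
[[-110.6   38.9   65.6]
 [-109.9  -50.3   65.7]
 [  86.8  -49.8   53.2]
 [  86.5   34.9   56.5]]
tilt -0.055 yaw deg -0.5 mid [-11.8  -6.6  60.3] len 197.2
5.213275236020334
[-106.5   68.8] [88.6 56.2] len 195.5 tilt -0.065
[-107.2   49.5] [89.5 39.3] len 197.0 tilt -0.051
```

```bash
python3 -m inch '[[[0.5,0,0,0,0],[0.5,0,0,0,0],[0.5,0,0,0,0],[0.5,0,0,0,0],[0.5,0,0,0,0],[0.5,0,0,0,0]]]'
python3 -c "
from h import *
f=[]
for i in range(3): f.append(eyes.get_image('side')['frame'].astype(int))
snap('side','s22.png',(220,170,370,310),5)
snap('top','t22.png')
a=cv2.imread('pics/s21.png').astype(int);b=cv2.imread('pics/s22.png').astype(int);print(np.abs(a-b)[180:450,240:580].mean(),[np.abs(f[i+1]-f[i])[200:265,265:340].mean() for i in range(2)])
g=[cv2.cvtColor(np.uint8(np.clip(x,0,255)),cv2.COLOR_BGR2GRAY)[180:480,230:590].astype(np.float32) for x in (a,b)]
print(cv2.phaseCorrelate(g[0][150:,220:],g[1][150:,220:]),cv2.phaseCorrelate(g[0][:150,:150],g[1][:150,:150]))
st()"
```

```text
clock: 18.25
position: [0.4276, -0.4481, 0.1663]
ee_rot: [1.86, 2.518, 0.053]
force: [-0.4, 0.7, 0.2]
width: 0.498
0.8680210602759623 [np.float64(0.9145299145299145), np.float64(0.921025641025641)]
((0.021508858337654146, -0.0202421376944244), 0.9407586485368234) ((-0.04317699908506256, 0.010130035032190676), 0.8562278279622396)
t 18.5 p [ 0.4276 -0.4481  0.1663] rel U,V,z mm [ 278.9 -239.   166.3] tx [-0.294  0.956  0.012] ty [0.955 0.294 0.033] tz [ 0.028  0.021 -0.999] F [ 0.9  0.9 -0.3] w 0.499
tool y heading 17.1
```

View pics/t22.png

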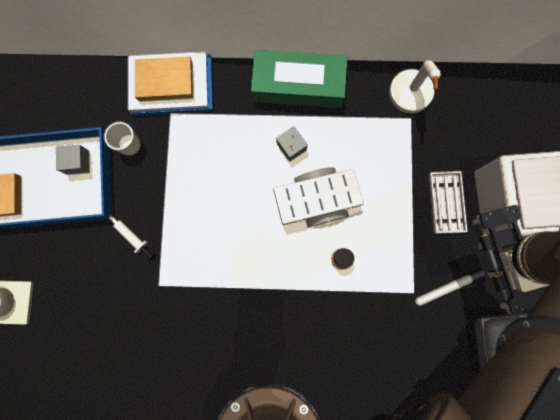

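```bash
python3 -c "
from cell import workorder
print(workorder.sign_off())"
```

```text
the job is handed in; nothing more can be done
None
```

The case is balanced on the crown by itself, and I handed the job in at about 18.5 s.

**What I did:** I pushed the case over the crown with two fingers on its lower end face. That first push went too far and it tipped onto its other end. I then went round to that end and pushed it back in small steps, backing off after each one to see where it settled. The balance point came out roughly 12–16 mm from the middle, towards the −x end.

**Last checks before hand-in:**

| Check | Measured | Limit |
|---|---|---|
| Tilt (−x end slightly low) | 0.051–0.065 rad, three estimates | 0.1 rad |
| Square to the crown line | within 1° | 12.5° |
| Lower end above the bench | about 29 mm by calculation | 20 mm |

- **Level:** it is inside the limit but not perfectly level. The camera calibration adds about 0.015 rad of doubt, and I judged another small push riskier than leaving it.
- **At rest:** two side pictures 1 s apart showed no movement, less than 0.05 px in enlarged views.
- **Robot:** the arm was well clear, with wrist force readings at noise level.
- **Bystanders:** in the last top picture they all appear where they started. I checked this by eye only.

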